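Lock the blue sample panel in its spray jig

ROBOT

A 6-joint arm with a two-finger parallel gripper is mounted at the origin on the work surface. World frame = base frame: x ahead of the robot, y to its left, z up, the work surface at z = 0. Lengths are in m, angles in rad, forces in N, time in s.
With the tool pointing down it reaches from about 0.275 to 0.825 m from the base axis. Payload 5.2 kg.
Tool frame: the origin (TCP) lies between the finger pads; the fingertips stand 14 mm ahead of it and the grasp point (between the pads) lies 5 mm behind it; z points along the fingers, x is the direction in which the jaws open and shut, and the axes are right-handed (so a half turn about z gives the same grasp; the last joint's range is limited). The gripper opens to 93 mm and grips with 3 to 60 N. Pads are 15 mm wide; open, the fingers measure 128 mm over their backs; the gripper's body (75 mm by 188 mm) begins 65 mm behind the grasp point.
Start: joints at [0.956, 0.259, 1.535, -0, 1.348, -0.203], TCP at [0.22, 0.504, 0.233] pointing down, gripper open.
Joint ranges: [-3.14, 3.14], [-0.91, 2.08], [0.19, 2.58], [-1.22, 4.36], [0.22, 2.71], [-3.12, 3.12]. Speed limits (rad/s): [2.57, 2.57, 3.14, 3.14, 3.14, 3.14].

INTERFACE

Orientations are given as a unit quaternion [x, y, z, w].
In Python, from workcell import manip gives the robot as it stands. The module is installed in compiled form; this text tells all that it offers.
- The arm moves only by the shell command python3 -m crank 'ROWS' [FORCE]. ROWS is JSON, a list that holds one entry, the list of rows, each a list of 7 numbers: the shift along the tool's x, y, z in mm, then the turn, a rotation vector about the tool's x, y, z in degrees, then the closure, from 0 (fully open) to 1 (shut). In form: [[[tx, ty, tz, wx, wy, wz, grip], ...]]. A call has 1 to 10 rows; each row shifts and turns the pose as measured when the row begins, along the tool's axes as they then stand; what a row does not reach is not made up. A row lasts 1/10 s, in which the tool goes at most 50 mm and 8.59 degrees, less where a joint would pass 70% of its speed; a pose out of reach is approached as far as the arm can. A call with a gripper value outside its range is refused whole. The fingers move at their own pace and stop on an object; FORCE is the grip in N (left out, the last holds). Time passes only in rows, so rows that do not move let the fingers close. It gives the time, the measured TCP pose, the force and the opening at its end, in the units of the state.
- manip.sense(): the state, without advancing time (a new reading comes with each control period).
- manip.camera(name): name is "scene" or "side" or "wrist"; returns the picture (420x560x3 uint8, red, green, blue); there is no depth.
- manip.calibration(name): a dict with "intrinsics" (3x3 intrinsics, pixels), "dist_coeffs" ([k1, k2, p1, p2, k3] as OpenCV has them; the pictures are not rectified), "R" (3x3) and "t" (3): a world point X has camera coordinates R X + t; the wrist camera has in their place "hand_eye" (4x4, takes a point from camera to tool coordinates, whose origin is the TCP and whose axes are the tool frame's). Camera axes: x right, y down, z forward; pixel columns grow to the right and rows downward; lengths in m; the calibration is good to about 2 mm. A picture is of the moment at which its call begins: read the wrist's pose just before it. calibration takes no time and is no camera call.
- manip.sign_off(): hands the job in, once; it reports no verdict.
The state is a dict: "t": time; "joints": joint angles; "dq": joint speeds; "effort": joint torques, N m; "tcp_pos": TCP position; "eef_rot": TCP orientation; "wrist_force": force on the tool from outside, world axes, zero at the start; "torque": the same for the moment, N m; "finger_gap": finger opening in m.
Only numpy, scipy, OpenCV 4.12 (cv2) and the standard library are available. Lean on these libraries where they do the work, as an engineer would, in place of code of your own. Each camera call takes 0.05 s, during which the arm holds its last target.

TASK

Two painted sample panels lie in aluminium spray jigs. On the jig with the blue panel, screw the lever bolt clockwise by its upright lever until it is snug, with the lever still standing up; then fold that lever all the way down onto its yellow rest. Do not touch the jig with the red panel, and let go at the end.

Things in the scene. Friction and masses are not known exactly. Their poses are not given: they have to be found in the camera images.
- blue_lever (a point): Lever of the jig with the BLUE panel: black handle, 13 mm thick (y) x 18 mm wide (x), at first upright on the vertical bolt's axis, hinge 50 mm and free end 125 mm above the table. Point: mid-section, 55 mm from the hinge, 20 mm below the end. z: to the free end; x: the way it folds (yellow-striped), level while upright; y: along the hinge pin; pinch it across y to turn the bolt.
- blue_bolt (a joint): Turn of the blue jig's bolt about its vertical axis, rad, clockwise from above. Starts at 0 to 0.5; at 1.4 it is snug on a hard stop, the lever's striped side then facing the yellow rest. Friction of 0.12 N m holds it where left; it sinks 1.4 mm per rad. Bolt head: 30 mm across, top 40 mm above the table, on a dark clamp bar (165 x 30 mm, top at 30 mm).
- blue_fold (a joint): Fold of the blue jig's lever, rad: 0 upright (start, a stop), 1.57 lying level over its yellow rest. Folds only to its striped side; friction of 0.12 N m holds it at any angle (2 N at its end moves it). The rest is 24 mm square on the clamp bar, top 39 mm above the table, centre 66 mm from the bolt's axis; the folded lever's upper side is 57 mm above the table.
- red_jig: The twin jig with a RED panel, to be left untouched. Both jigs are fixed to the table: plate 170 mm square, 12 mm thick, panel on top. Origin: centre of the plate's underside. Its lever bolt stands 50 mm from there along its -x, amid its clamp bar, which runs along y with the yellow rest at +y; the lever's end is 125 mm above the table.
Mind the look-alikes: they are no part of the job. What is shaped like the part that bears blue_lever but turquoise is not meant.

How it is judged:
On the way:
1. the blue jig's bolt is turned until snug, its lever still standing (value of joint blue_bolt above 1.2 rad and value of joint blue_fold below 0.4 rad), for 0.2 s.
At the end, for the whole second after the job is handed in: The blue jig's bolt is snug (within 0.2 rad of its stop at 1.4) and its lever is folded down onto the rest (within 0.18 rad of fully folded, 1.57) (value of joint blue_bolt above 1.2 rad and value of joint blue_fold above 1.39 rad); the robot touches nothing.
It fails at once if the jig with the red panel is touched (more than 2 N) (contact force between red_jig and the fingers above 2 N or contact force between red_jig and the arm above 2 N).
It also fails if it takes over 43 s, if anything falls off the work surface, if the arm or the gripper's body presses on something with over 40 N, if the wrist force passes 120 N, or if a joint passes its speed limit or range.

## Working session

There is one attempt and no reset: what is moved stays moved. The work goes in short steps, Python scripts to look and compute and a shell command to move; the robot and the scene stay as the last step left them, time stands still between calls to the robot, and variables do not carry over. Pictures are saved under pics/ and viewed, and the job is handed in when it is done.

```bash
mkdir -p pics; python3 - <<'E'
from workcell import manip
import cv2,json
s=manip.sense();print(s)
for n in ["scene","side","wrist"]:
    im=manip.camera(n);cv2.imwrite(f"pics/{n}0.png",im[:,:,::-1])
    c=manip.calibration(n);print(n,{k:(v.tolist() if hasattr(v,'tolist') else v) for k,v in c.items()})
E
```

```text
{'t': 0.0, 'joints': array([ 9.56183769e-01,  2.59368937e-01,  1.53607858e+00, -1.40939319e-05,
        1.34799597e+00, -2.02818669e-01]), 'dq': array([-0.00025282,  0.00058918, -0.0007934 ,  0.00036629, -0.00220263,
       -0.0006842 ]), 'effort': array([ 8.32485439e-04, -4.37308466e+01, -2.83999461e+01,  7.19517027e-02,
        4.13480157e-02, -1.22528500e-04]), 'tcp_pos': array([0.21982496, 0.50359053, 0.23180553]), 'eef_rot': array([ 8.36734675e-01,  5.47607731e-01, -8.58010790e-04,  3.46793693e-04]), 'wrist_force': array([ 0.28622578, -0.79170815,  0.0797975 ]), 'torque': array([0.03624861, 0.00503119, 0.04859236]), 'finger_gap': 0.09299412751175055}
scene {'intrinsics': [[531.7964324573944, 0.0, 284.5654316021526], [0.0, 531.7964324573944, 206.30332116445882], [0.0, 0.0, 1.0]], 'dist_coeffs': [0.04471466042269182, 0.0, 0.0, 0.0, 0.0], 'R': [[-0.4711194191784848, 0.8819846403840883, -0.012230576416386056], [0.5362663977677765, 0.2753871409645563, -0.7978598079967056], [-0.7003319523612351, -0.38244609648670436, -0.6027189558857283]], 't': [0.08120801037997223, -0.193724713368252
[... 282 characters left out ...]
796], [-0.44096111183472714, -0.41751631675264433, -0.7945019969105094], [0.5977515566844044, 0.5237115127054138, -0.6069755579437928]], 't': [-0.1890974329305264, 0.32574938866788583, 0.9769132597899751]}
wrist {'intrinsics': [[316.9457599812867, 0.0, 283.43408102136027], [0.0, 316.9457599812867, 214.06011806943866], [0.0, 0.0, 1.0]], 'dist_coeffs': [-0.03123472817131859, 0.0, 0.0, 0.0, 0.0], 'hand_eye': [[0.999999902151954, 0.00043236516396487367, -9.35758787520835e-05, -0.0007720429477373614], [-0.00038382654228121845, 0.953183203337083, 0.30239317709439123, -0.08473497206822905], [0.0002199392314602971, -0.3023931115889041, 0.9531832760231961, -0.1510405389863748], [0.0, 0.0, 0.0, 1.0]]}
```

View pics/scene0.png

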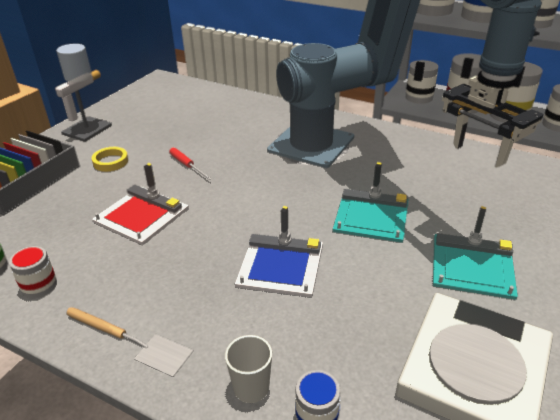

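View pics/side0.png

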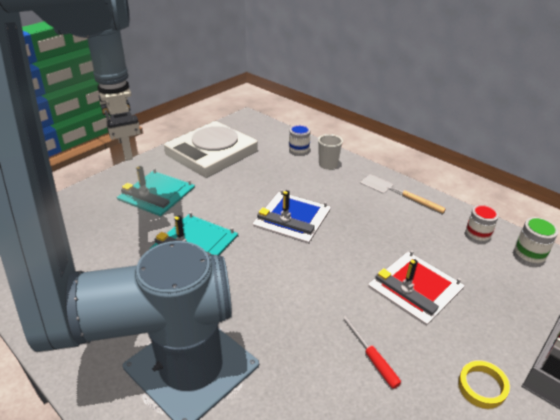

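View pics/wrist0.png

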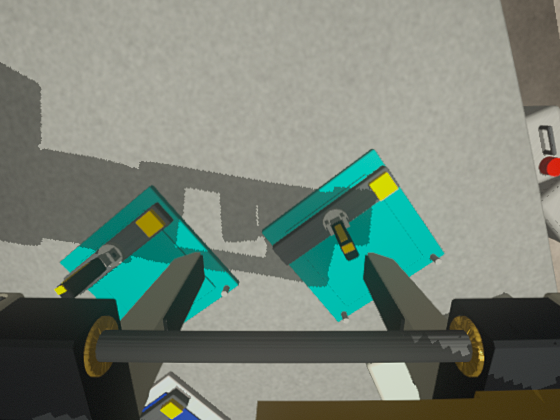

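Candidates are the red-panel jig at scene (141,213), two all-turquoise jigs at (372,213) and (475,262), and an aluminium jig with a blue panel at (282,262), which has its lever at (285,222). The last one fits: it has a white/aluminium plate and a blue panel. I'll confirm it enlarged.

```bash
python3 - <<'E'
import cv2,numpy as np
a=cv2.imread("pics/scene0.png")[190:300,225:335];b=cv2.imread("pics/side0.png")[175:250,240:340]
a=cv2.resize(a,(440,440),interpolation=cv2.INTER_CUBIC);b=cv2.resize(b,None,fx=4.4,fy=4.4,interpolation=cv2.INTER_CUBIC)[:330]
o=np.zeros((440,800,3),np.uint8);o[:,:440]=a;o[:b.shape[0],440:]=b[:,:360];cv2.imwrite("pics/crop0.png",o)
E
```

```text
(no output)
```

View pics/crop0.png

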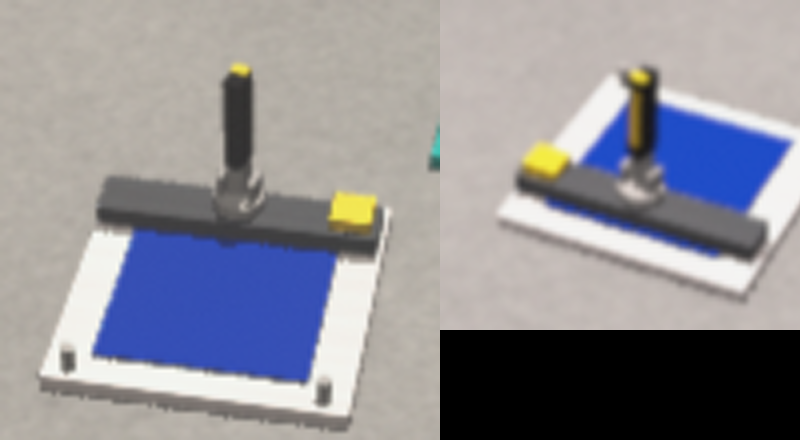

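```bash
cat > h.py <<'E'
import numpy as np,cv2
from workcell import manip
from scipy.spatial.transform import Rotation as Ro
def ray(name,px,pose=None):
    c=manip.calibration(name);K=np.array(c["intrinsics"]);D=np.array(c["dist_coeffs"])
    u=cv2.undistortPoints(np.array([[px]],float),K,D)[0,0];d=np.array([u[0],u[1],1])
    if name=="wrist":
        H=np.array(c["hand_eye"]);R=Ro.from_quat(pose[1]).as_matrix()
        return R@H[:3,3]+pose[0],R@H[:3,:3]@d
    R=np.array(c["R"]);t=np.array(c["t"]);return -R.T@t,R.T@d
def onz(name,px,z,pose=None):
    o,d=ray(name,px,pose);return o+d*(z-o[2])/d[2]
def tri(rs):
    A=0;b=0;
    for o,d in rs:
        d=d/np.linalg.norm(d);P=np.eye(3)-np.outer(d,d);A=A+P;b=b+P@o
    return np.linalg.solve(A,b)
E
python3 - <<'E'
from h import *
np.set_printoptions(precision=4,suppress=True)
for n,f,box in [("scene","scene0",(190,300,225,335)),("side","side0",(175,250,240,340))]:
    im=cv2.imread(f"pics/{f}.png");hsv=cv2.cvtColor(im,cv2.COLOR_BGR2HSV)
    m=cv2.inRange(hsv,(20,120,120),(35,255,255));M=np.zeros_like(m);y0,y1,x0,x1=box;M[y0:y1,x0:x1]=m[y0:y1,x0:x1]
    k,l,st,ce=cv2.connectedComponentsWithStats(M)
    for i in range(1,k):
        print(n,st[i],ce[i],onz(n,ce[i],.125),onz(n,ce[i],.039))
    b=cv2.inRange(hsv,(105,150,60),(130,255,255));M[:]=0;M[y0:y1,x0:x1]=b[y0:y1,x0:x1]
E
python3 - <<'E'
from h import *
print(tri([ray("scene",(285,207.5)),ray("side",(285.5,192.5))]),onz("scene",(285,207.5),.125),onz("side",(285.5,192.5),.125))
print(tri([ray("scene",(313.5,242.5)),ray("side",(264,211))]))
# red jig lever
print(onz("scene",(149,165),.125), onz("scene",(174,203),.039))
E
```

```text
scene [283 206   5   3  10] [284.9 207.1] [0.4681 0.1605 0.125 ] [0.3684 0.1062 0.039 ]
scene [307 238  12  10  94] [312.7128 242.5745] [0.5474 0.2668 0.125 ] [0.4574 0.2254 0.039 ]
side [283 191   5   3  12] [284.8333 192.0833] [0.4668 0.161  0.125 ] [0.5587 0.2407 0.039 ]
side [284 197   1  10  10] [284.  201.5] [0.4341 0.1346 0.125 ] [0.5221 0.2112 0.039 ]
side [259 208  10   8  58] [263.5    211.5862] [0.3672 0.1434 0.125 ] [0.4474 0.2211 0.039 ]
[0.46793116 0.16018458 0.12356749] [0.46926292 0.16140787 0.125     ] [0.46658395 0.15844189 0.125     ]
[0.45318037 0.22510068 0.03579077]
[ 0.46954577 -0.21980838  0.125     ] [ 0.4805478  -0.14942533  0.039     ]
```

```bash
python3 -m crank '[[[-24,41,3,0,0,0,0],[-24,41,3,0,0,0,0],[-24,41,3,0,0,0,0],[-24,41,3,0,0,0,0],[-24,41,3,0,0,0,0],[-24,41,3,0,0,0,0],[-24,41,3,0,0,0,0],[-24,41,3,0,0,0,0]]]' 30
python3 - <<'E'
from h import *
s=manip.sense();im=manip.camera("wrist");cv2.imwrite("pics/w1.png",im[:,:,::-1])
np.savez("w1.npz",p=s["tcp_pos"],q=s["eef_rot"])
R=Ro.from_quat(s["eef_rot"]).as_matrix();print(s["t"],s["tcp_pos"],R.round(3).tolist())
print("to target tool mm",R.T@(np.array([.4685,.160,.2])-s["tcp_pos"])*1000)
E
```

```text
t: 0.95
tcp_pos: [0.4475, 0.1915, 0.2054]
eef_rot: [0.833, 0.553, -0.001, -0.001]
wrist_force: [0.4, 0.2, -0.0]
finger_gap: 0.093
0.95 [0.44745807 0.19152938 0.20536305] [[0.388, 0.922, -0.002], [0.922, -0.388, 0.001], [-0.0, -0.002, -1.0]]
to target tool mm [-20.88767109  31.64301706   5.29638047]
```

View pics/w1.png

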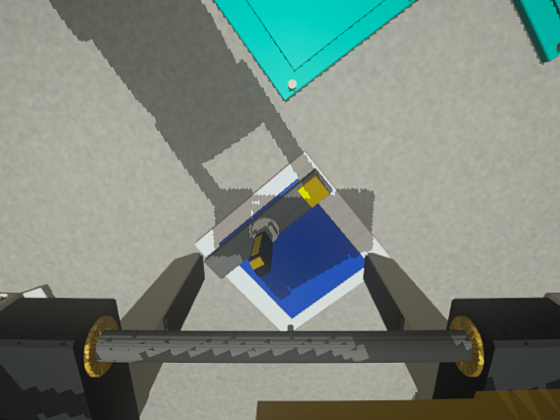

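```bash
python3 - <<'E'
import cv2
a=cv2.imread("pics/w1.png")[170:290,200:340]
cv2.imwrite("pics/w1c.png",cv2.resize(a,None,fx=5,fy=5,interpolation=cv2.INTER_CUBIC))
E
```

```text
(no output)
```

View pics/w1c.png

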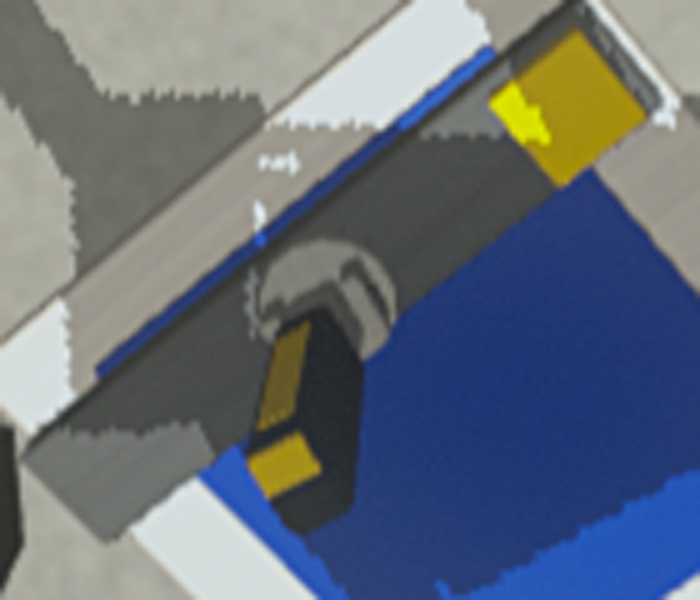

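```bash
python3 - <<'E'
from h import *
d=np.load("w1.npz");pose=(d["p"],d["q"]);R=Ro.from_quat(pose[1]).as_matrix()
f=lambda x,y,z:onz("wrist",(200+x/5,170+y/5),z,pose)
A,B,C,D=f(247,457,.125),f(305,430,.125),f(355,500,.125),f(298,533,.125)
print(A,B,C,D,"centre",(A+B+C+D)/4)
ang=lambda v:np.degrees(np.arctan2(v[1],v[0]))
print("stripe",ang(B-C),ang(A-D),"pin",ang(B-A),ang(C-D),[np.linalg.norm(v) for v in(B-A,C-B,D-C,A-D)])
r=np.mean([f(490,95,.039),f(572,30,.039),f(645,118,.039),f(565,187,.039)],axis=0);print("rest",r)
b=f(328,300,.04);print("bolt",b)
p=f(20,455,.03);q=f(580,5,.03);print("bar edge",ang(q-p), "toolx",ang(R[:,0]))
E
```

```text
[0.46273585 0.15451219 0.125     ] [0.46200246 0.16506612 0.125     ] [0.47651928 0.16747428 0.125     ] [0.47841729 0.15647711 0.125     ] centre [0.46991872 0.16088243 0.125     ]
stripe -170.58114050497747 -172.85795091844756 pin 93.9750500718804 99.79224319062573 [np.float64(0.010579380683511214), np.float64(0.01471520435202256), np.float64(0.011159755814059364), np.float64(0.01580406655111104)]
rest [0.45121585 0.22269789 0.039     ]
bolt [0.47022278 0.16044692 0.04      ]
bar edge 106.81744051706343 toolx 67.15843313999017
```

The blue jig is confirmed. Its lever centre is at about (0.470, 0.161), with the stripe facing about 188° and the clamp bar at about 107°, so the bolt is near 0. I need tool x at about 98°, which is a turn of -31° about tool z.

```bash
python3 -m crank '[[[-20,32,0,0,0,0,0],[0,0,0,0,0,-8,0],[0,0,0,0,0,-8,0],[0,0,0,0,0,-8,0],[0,0,0,0,0,-7,0],[0,0,0,0,0,0,0]]]' 30
cat > st.py <<'E'
from h import *
import sys
s=manip.sense();R=Ro.from_quat(s["eef_rot"]).as_matrix()
print("t",s["t"],"tcp",s["tcp_pos"].round(4),"toolx",np.degrees(np.arctan2(R[1,0],R[0,0])).round(1),"z",R[:,2].round(3),"F",s["wrist_force"].round(1),"T",s["torque"].round(2),"gap",round(s["finger_gap"],4),"j",s["joints"].round(2))
tg=np.array([float(v) for v in sys.argv[1].split(",")])
print("to target tool mm",(R.T@(tg-s["tcp_pos"])*1000).round(1))
if len(sys.argv)>2:
    im=manip.camera(sys.argv[2]);cv2.imwrite("pics/"+sys.argv[3]+".png",im[:,:,::-1])
    np.savez(sys.argv[3]+".npz",p=s["tcp_pos"],q=s["eef_rot"])
E
python3 st.py .4697,.1607,.1 wrist w2
```

```text
t: 1.6
tcp_pos: [0.4757, 0.149, 0.2028]
eef_rot: [0.653, 0.758, -0.003, -0.0]
wrist_force: [0.6, -0.3, 0.1]
finger_gap: 0.0929
t 1.6 tcp [0.4757 0.149  0.2028] toolx 98.5 z [-0.004 -0.004 -1.   ] F [ 0.6 -0.3  0.1] T [ 0.02  0.03 -0.  ] gap 0.0929 j [ 0.08  0.19  1.7  -0.    1.26 -1.64]
to target tool mm [ 12.9  -3.7 102.7]
```

View pics/w2.png

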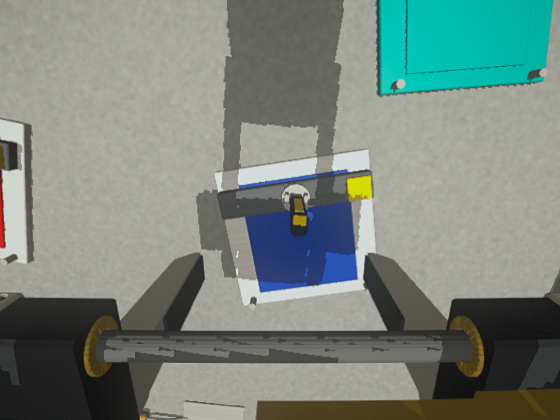

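```bash
python3 - <<'E'
import cv2
a=cv2.imread("pics/w2.png")[170:250,250:350]
cv2.imwrite("pics/w2c.png",cv2.resize(a,None,fx=7,fy=7,interpolation=cv2.INTER_CUBIC))
E
```

```text
(no output)
```

View pics/w2c.png

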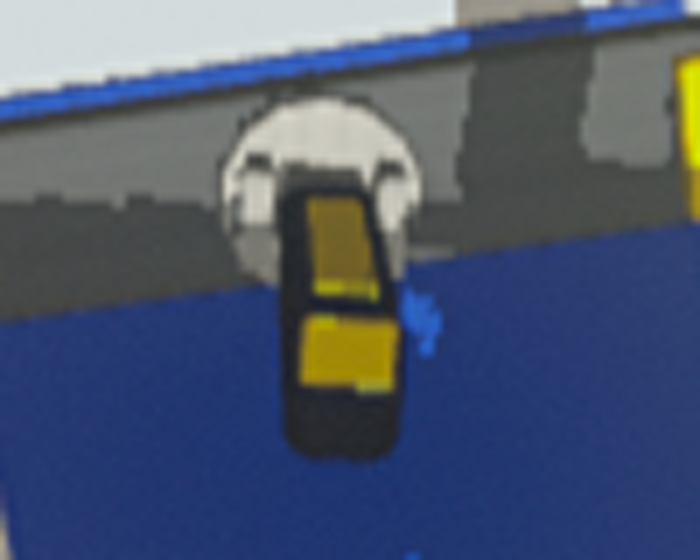

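```bash
python3 - <<'E'
from h import *
d=np.load("w2.npz");pose=(d["p"],d["q"])
f=lambda x,y,z:onz("wrist",(250+x/7,170+y/7),z,pose)
print(f(341,387,.125),f(318,192,.04))
c=f(341,387,.125);c[2]=.1
print(Ro.from_quat(pose[1]).as_matrix().T@(c-pose[0])*1000)
E
```

```text
[0.47022263 0.15899306 0.125     ] [0.46994085 0.15918919 0.04      ]
[ 11.09607625  -3.47638644 102.74371338]
```

```bash
python3 -m crank '[[[11,-4,20,0,0,0,0],[0,0,40,0,0,0,0],[0,0,40,0,0,0,0]]]' 30
python3 st.py .470,.159,.1 side s3
```

```text
t: 1.95
tcp_pos: [0.4749, 0.1605, 0.1062]
eef_rot: [0.658, 0.753, 0.003, 0.005]
wrist_force: [0.2, -0.2, -1.1]
finger_gap: 0.0932
t 1.95 tcp [0.4749 0.1605 0.1062] toolx 97.7 z [ 0.011 -0.003 -1.   ] F [ 0.2 -0.2 -1.1] T [ 0.05 -0.02  0.  ] gap 0.0932 j [ 0.11  0.29  1.83 -0.    1.01 -1.6 ]
to target tool mm [-0.8 -5.1  6.1]
```

View pics/s3.png

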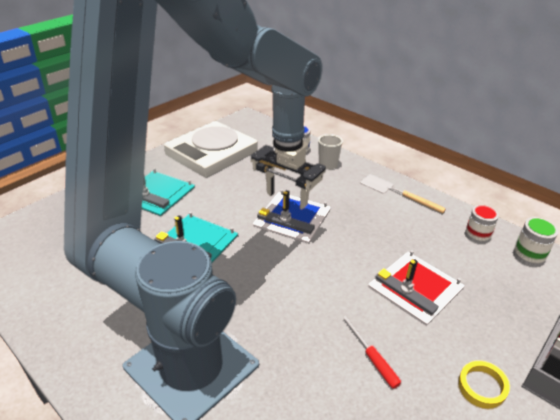

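The fingers straddle the blue lever at side view (287,200). I'll make the final correction and close.

```bash
python3 -m crank '[[[-1,-5,6,0,0.6,0,0],[0,0,0,0,0,0,0.5],[0,0,0,0,0,0,1],[0,0,0,0,0,0,1],[0,0,0,0,0,0,1],[0,0,0,0,0,0,1]]]' 25
python3 st.py .470,.159,.1 wrist w4
```

```text
t: 2.6
tcp_pos: [0.4674, 0.1586, 0.0978]
eef_rot: [0.66, 0.751, 0.004, -0.002]
wrist_force: [-0.1, 0.2, -0.0]
finger_gap: 0.0574
t 2.6 tcp [0.4674 0.1586 0.0978] toolx 97.3 z [ 0.003  0.008 -1.   ] F [-0.1  0.2 -0. ] T [ 0.04  0.03 -0.01] gap 0.0574 j [ 0.1   0.29  1.85  0.01  0.99 -1.61]
to target tool mm [ 0.   2.6 -2.2]
```

View pics/w4.png

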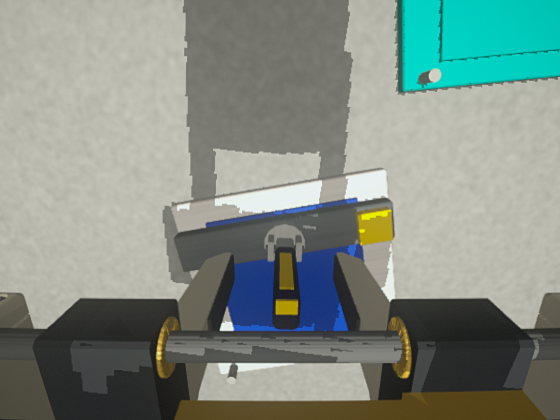

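```bash
python3 -m crank '[[[0,2,-1,0,0,0,1],[0,0,0,0,0,0,1],[0,0,0,0,0,0,1],[0,0,0,0,0,0,1],[0,0,0,0,0,0,1],[0,0,0,0,0,0,1],[0,0,0,0,0,0,1],[0,0,0,0,0,0,1]]]' 25
python3 st.py .470,.159,.1
```

```text
t: 3.45
tcp_pos: [0.4701, 0.1595, 0.0997]
eef_rot: [0.66, 0.751, 0.005, -0.001]
wrist_force: [-0.0, 0.6, 0.5]
finger_gap: 0.0126
t 3.45 tcp [0.4701 0.1595 0.0997] toolx 97.3 z [ 0.004  0.009 -1.   ] F [-0.   0.6  0.5] T [ 0.05  0.01 -0.11] gap 0.0126 j [ 0.1   0.29  1.85  0.01  1.   -1.61]
to target tool mm [-0.5 -0.2 -0.3]
```

```bash
python3 -m crank '[[[0,0,0.2,0,0,7,1],[0,0,0.2,0,0,7,1],[0,0,0.2,0,0,7,1],[0,0,0.2,0,0,7,1],[0,0,0.2,0,0,7,1],[0,0,0,0,0,0,1]]]' 25
python3 st.py .470,.159,.099
```

```text
t: 4.05
tcp_pos: [0.4702, 0.16, 0.0988]
eef_rot: [0.861, 0.509, 0.004, -0.003]
wrist_force: [0.1, 0.6, 0.6]
finger_gap: 0.0129
t 4.05 tcp [0.4702 0.16   0.0988] toolx 61.1 z [ 0.005  0.009 -1.   ] F [0.1 0.6 0.6] T [-0.03  0.01 -0.07] gap 0.0129 j [ 0.1   0.3   1.85  0.01  0.99 -0.98]
to target tool mm [-1.   0.3 -0.2]
```

```bash
python3 -m crank '[[[0,0,0.2,0,0,7,1],[0,0,0.2,0,0,7,1],[0,0,0.2,0,0,7,1],[0,0,0.2,0,0,7,1],[0,0,0.2,0,0,7,1],[0,0,0,0,0,3,1],[0,0,0,0,0,0,1]]]' 25
python3 st.py .470,.159,.098 wrist w5
```

```text
t: 4.75
tcp_pos: [0.4706, 0.1604, 0.0979]
eef_rot: [0.98, 0.201, 0.004, -0.004]
wrist_force: [0.5, 1.6, 0.9]
finger_gap: 0.013
t 4.75 tcp [0.4706 0.1604 0.0979] toolx 23.2 z [ 0.006  0.009 -1.   ] F [0.5 1.6 0.9] T [-0.08  0.05 -0.03] gap 0.013 j [ 0.1   0.3   1.85  0.01  0.99 -0.31]
to target tool mm [-1.1  1.1 -0.1]
```

View pics/w5.png

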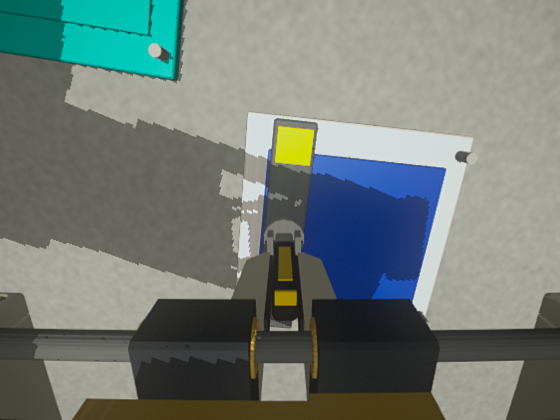

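The lever is held and the striped side points almost at the rest (295,145). I'll nudge it to the stop.

```bash
python3 -m crank '[[[0,0,0,0,0,3,1],[0,0,0,0,0,3,1],[0,0,0,0,0,0,1]]]' 25
python3 st.py .470,.159,.098;python3 -m crank '[[[0,0,0,0,0,3,1],[0,0,0,0,0,0,1]]]' 25
python3 st.py .470,.159,.098
```

```text
t: 5.1
tcp_pos: [0.4707, 0.1605, 0.0978]
eef_rot: [0.988, 0.154, 0.004, -0.004]
wrist_force: [-0.2, 0.6, -0.4]
finger_gap: 0.0132
t 5.1 tcp [0.4707 0.1605 0.0978] toolx 17.7 z [ 0.006  0.009 -1.   ] F [-0.2  0.6 -0.4] T [ 0.02  0.11 -0.05] gap 0.0132 j [ 0.1   0.3   1.85  0.01  0.99 -0.22]
to target tool mm [-1.1  1.2 -0.2]
t: 5.3
tcp_pos: [0.4707, 0.1605, 0.0978]
eef_rot: [0.991, 0.131, 0.004, -0.004]
wrist_force: [-0.4, 2.0, 0.2]
finger_gap: 0.0127
t 5.3 tcp [0.4707 0.1605 0.0978] toolx 15.1 z [ 0.006  0.009 -1.   ] F [-0.4  2.   0.2] T [0.   0.06 0.54] gap 0.0127 j [ 0.1   0.3   1.85  0.01  0.99 -0.17]
to target tool mm [-1.1  1.3 -0.2]
```

The moment rose to 0.54 N m at toolx 15°, so the bolt is on its stop. Now I release it, back away from behind the lever (+tool y), check, and close the fingers for pushing.

```bash
python3 -m crank '[[[0,0,0,0,0,-1,0.5],[0,0,0,0,0,0,0.5],[0,0,0,0,0,0,0.5],[0,0,0,0,0,0,0.5],[0,0,0,0,0,0,0.5]]]' 25
python3 - <<'E'
from h import *
print("turq lever",onz("scene",(377,165),.125))
E
python3 st.py .470,.159,.098 wrist w6
```

```text
t: 5.8
tcp_pos: [0.4704, 0.1598, 0.0975]
eef_rot: [0.99, 0.144, 0.003, -0.004]
wrist_force: [0.1, -0.6, 0.8]
finger_gap: 0.0452
turq lever [0.21382345 0.28110878 0.125     ]
t 5.8 tcp [0.4704 0.1598 0.0975] toolx 16.6 z [ 0.005  0.008 -1.   ] F [ 0.1 -0.6  0.8] T [-0.09  0.06  0.02] gap 0.0452 j [ 0.1   0.3   1.85  0.01  0.99 -0.2 ]
to target tool mm [-0.6  0.7 -0.5]
```

View pics/w6.png

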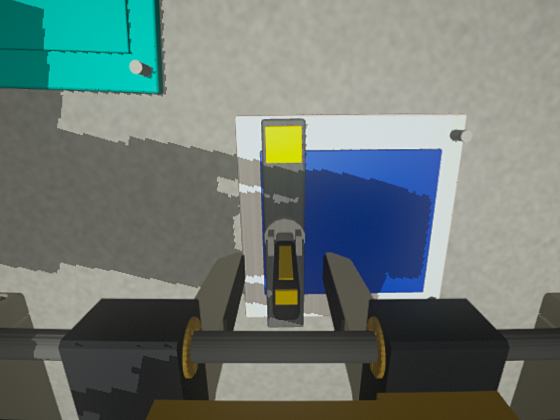

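The lever (285,280), bolt (284,235) and rest (284,143) are in one line, so the bolt is snug and the lever is upright. I'll back off in +y and close.

```bash
python3 -m crank '[[[0,20,-5,0,0,0,0.5],[0,20,-5,0,0,0,0.5],[0,0,0,0,0,0,1],[0,0,0,0,0,0,1],[0,0,0,0,0,0,1],[0,0,0,0,0,0,1],[0,0,0,0,0,0,1],[0,0,0,0,0,0,1]]]' 25
python3 st.py .470,.159,.112 side s7
```

```text
t: 6.65
tcp_pos: [0.4804, 0.1227, 0.1066]
eef_rot: [0.989, 0.145, 0.002, -0.004]
wrist_force: [0.1, -0.3, -0.7]
finger_gap: 0.0034
t 6.65 tcp [0.4804 0.1227 0.1066] toolx 16.7 z [ 0.003  0.009 -1.   ] F [ 0.1 -0.3 -0.7] T [-0.14  0.01  0.01] gap 0.0034 j [ 0.02  0.29  1.84  0.01  1.01 -0.28]
to target tool mm [  0.5 -37.8  -5.1]
```

```bash
python3 - <<'E'
import cv2
a=cv2.imread("pics/s7.png")[120:270,200:400]
cv2.imwrite("pics/s7c.png",cv2.resize(a,None,fx=4,fy=4,interpolation=cv2.INTER_CUBIC))
E
```

```text
(no output)
```

View pics/s7c.png

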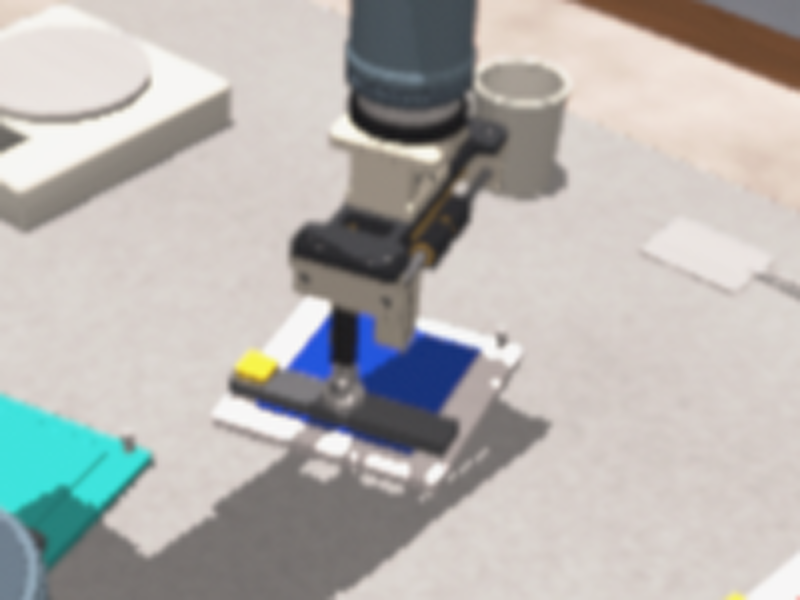

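```bash
python3 -m crank '[[[0,-20,-3,0,0,0,1],[0,-10,0,0,0,0,1],[0,-9,0,0,0,0,1],[0,-9,0,0,0,0,1],[0,0,0,0,0,0,1]]]' 25
python3 st.py .470,.159,.112
```

```text
t: 7.2
tcp_pos: [0.4666, 0.1695, 0.11]
eef_rot: [0.989, 0.146, 0.003, -0.003]
wrist_force: [-0.3, -1.2, 0.8]
finger_gap: 0.0004
t 7.2 tcp [0.4666 0.1695 0.11  ] toolx 16.8 z [ 0.004  0.006 -1.   ] F [-0.3 -1.2  0.8] T [-0.14 -0.01  0.02] gap 0.0004 j [ 0.12  0.28  1.83  0.01  1.02 -0.18]
to target tool mm [ 0.2 11.  -2.1]
```

```bash
python3 -m crank '[[[0,-11,5,0,0,0,1],[0,-10,8,0,0,0,1],[0,-9,9,0,0,0,1],[0,0,0,0,0,0,1]]]' 25
python3 st.py .470,.159,.071 side s8
```

```text
t: 7.6
tcp_pos: [0.4575, 0.2005, 0.0861]
eef_rot: [0.989, 0.146, 0.003, -0.003]
wrist_force: [-0.1, -1.0, 0.3]
finger_gap: 0.0005
t 7.6 tcp [0.4575 0.2005 0.0861] toolx 16.7 z [ 0.004  0.007 -1.   ] F [-0.1 -1.   0.3] T [-0.09 -0.05 -0.05] gap 0.0005 j [ 0.19  0.32  1.85  0.01  0.96 -0.11]
to target tool mm [-0.1 43.5 14.9]
```

```bash
python3 - <<'E'
import cv2
a=cv2.imread("pics/s8.png")[120:270,200:400]
cv2.imwrite("pics/s8c.png",cv2.resize(a,None,fx=4,fy=4,interpolation=cv2.INTER_CUBIC))
E
```

```text
(no output)
```

View pics/s8c.png

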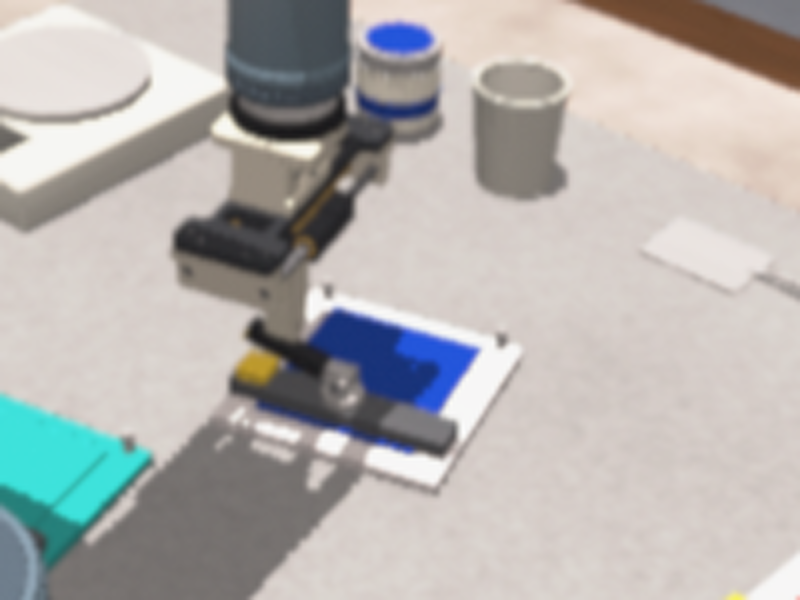

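The lever is folded to about 65°, with its end over the rest at crop (257,330). I'll press down, moving slightly outward.

```bash
python3 -m crank '[[[0,-5,6,0,0,0,1],[0,-3,5,0,0,0,1],[0,0,3,0,0,0,1],[0,0,2,0,0,0,1],[0,0,0,0,0,0,1]]]' 25
python3 st.py .470,.159,.070
```

```text
t: 8.15
tcp_pos: [0.4559, 0.2096, 0.0703]
eef_rot: [0.989, 0.145, 0.003, -0.004]
wrist_force: [-2.1, -1.7, 6.5]
finger_gap: 0.0005
t 8.15 tcp [0.4559 0.2096 0.0703] toolx 16.7 z [ 0.006  0.008 -1.   ] F [-2.1 -1.7  6.5] T [-0.49  0.34 -0.04] gap 0.0005 j [ 0.2   0.34  1.86  0.01  0.93 -0.09]
to target tool mm [-1.  52.5 -0. ]
```

```bash
python3 -m crank '[[[0,0,1,0,0,0,1],[0,0,0,0,0,0,1]]]' 25
python3 -m crank '[[[0,0,-15,0,0,0,1],[0,0,-35,0,0,0,1],[0,30,-45,0,0,0,1],[0,0,0,0,0,0,1]]]' 25
python3 st.py .470,.159,.070 side s9; python3 - <<'E'
from h import *
cv2.imwrite("pics/sc9.png",manip.camera("scene")[:,:,::-1]);cv2.imwrite("pics/w9.png",manip.camera("wrist")[:,:,::-1])
a=cv2.imread("pics/s9.png")[170:260,230:350];b=cv2.imread("pics/sc9.png")[190:300,225:335]
o=np.zeros((480,800,3),np.uint8);o[:300,:400]=cv2.resize(a,(400,300),interpolation=2);o[:400,400:]=cv2.resize(b,(400,400),interpolation=2);cv2.imwrite("pics/c9.png",o)
E
```

```text
t: 8.35
tcp_pos: [0.4559, 0.2095, 0.0706]
eef_rot: [0.989, 0.145, 0.004, -0.004]
wrist_force: [-1.8, -1.3, 5.0]
finger_gap: 0.0009
t: 8.75
tcp_pos: [0.4624, 0.1803, 0.1645]
eef_rot: [0.989, 0.146, 0.001, -0.004]
wrist_force: [0.4, 0.1, 0.2]
finger_gap: 0.0005
t 8.75 tcp [0.4624 0.1803 0.1645] toolx 16.7 z [ 0.001  0.007 -1.   ] F [0.4 0.1 0.2] T [-0.09 -0.01  0.  ] gap 0.0005 j [ 0.14  0.22  1.76  0.01  1.16 -0.15]
to target tool mm [ 0.9 23.2 94.3]
```

View pics/c9.png

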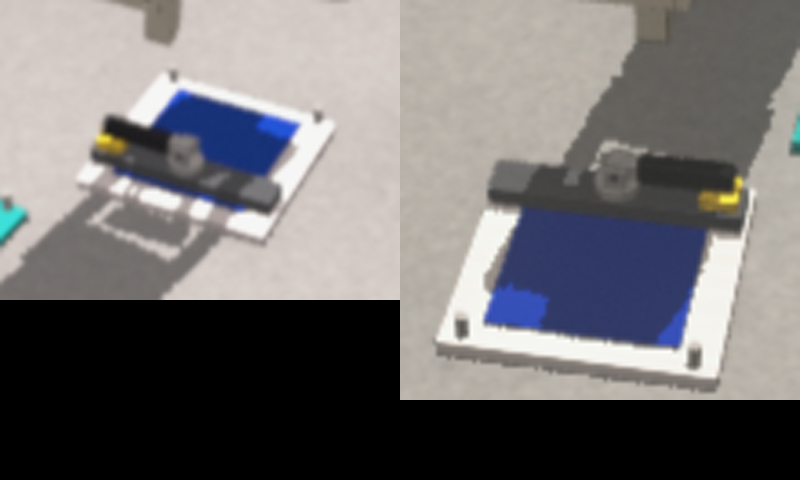

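View pics/w9.png

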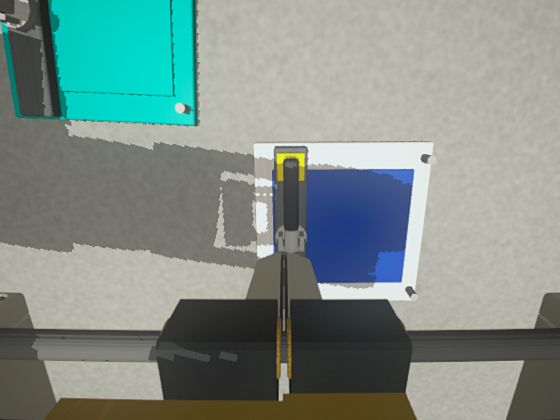

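```bash
python3 -c "
from workcell import manip
print(manip.sign_off(), manip.sense()['wrist_force'])"
```

```text
the job is handed in; nothing more can be done
the job is handed in; nothing more can be done
```

The blue jig's bolt is snug and its lever lies folded on the yellow rest. I handed the job in at about 8.9 s of the 43 s allowed.

- **Turning the bolt:** I gripped the upright lever and turned it clockwise about 82°. The wrist moment then rose to 0.54 N m, which I took as the stop. With the grip opened, the wrist picture showed the lever still upright and in line with the bolt and the rest.
- **Folding the lever:** I pushed it over with the closed fingers and pressed it down. The fingertips met about 6 N of resistance at 56 mm height, against the stated 57 mm for a fully folded lever.
- **Last checks:** All three cameras show the lever lying on the rest, along the clamp bar. The gripper was clear above it, with near-zero wrist force. The arm's path stayed away from the red jig. No check failed or disagreed, but the joint values were judged from pictures and forces, as they can't be read directly.

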